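# Put the enamel cups away in the ratcheted revolving cup stand

## Task

Put the enamel cups away in the revolving stand: turn its knob clockwise, click by click, until the red place stands in the opening, nest all the red cups there in one upright stack, then turn on to the blue place and nest all the blue cups there. Then tip the red-balled lever over to free the pawl, turn the stand back home until its wooden screen closes the opening, and tip the lever back so that the pawl is down again. Leave the tin, jar, books and tape measure where they are.

Things in the scene. Friction and masses are not known exactly. Their poses are not given: they have to be found in the camera images.
- cupstand: fixed revolving cup stand: dark board 370 x 370 mm, 14 mm thick. Origin on the turning axis at table height, z up; its open front faces its own -x. A clear dust roof (167 to 178 mm up) covers it from 45 mm in front of the axis to 190 mm behind, 188 mm to both sides. The brass toothed wheel above (180 to 194 mm up) has 63 mm radius
- turntable (a joint): angle of the turntable (336 mm disc), 0 at home (its upright screen, 135 mm tall, closes the open front), growing clockwise from above, stops at 0 and 3.4 rad. At 1.57 the red place is in the middle of the open front, at 3.14 the blue. It clicks just before 0.785, 1.57, 2.36 and 3.14 and cannot turn back past a click while the pawl is down. Friction 0.15 N m; stays where left
- knob_grip (a point): middle of the black bar knob on the turntable's axis: 56 mm long along its own x, 16 mm thick along y, 34 mm tall; this point is 279 mm up, the top 296 mm. It turns with the turntable (same yaw); at home its x is the stand's x. Below it a spindle of 20 mm diameter
- red_place (a point): middle of the red place on the turntable, 130 mm from the axis, on the turntable's top (26 mm up): a red cup-shaped well, 28 mm high, inside 49 mm in diameter at the bottom and 57 mm at its mouth, that takes the lowest cup; the cup stands on the turntable's top
- blue_place (a point): the same for the blue place, a quarter turn further on, in blue
- pawl (a joint): angle of the pawl and its lever on the roof behind the knob: 0 when down in the teeth (it bobs up about 0.2 as a tooth passes), 1.05 when tipped right over and free. It falls to the nearer end by its own weight and stays; the lever is upright, at balance, at about 0.5
- lever_ball (a point): centre of the red ball (24 mm diameter) on the pawl lever. Pawl down: 92 mm behind the axis (stand's +x), 5 mm to its -y, 263 mm up. Pushed about 70 mm sideways to the stand's +y (under 1 N) it frees the pawl: then 65 mm to +y, at the same height (9 mm higher when upright). Pushed back to -y it drops in again. The hinge is 61 mm below and 35 mm to +y of the first spot
- red1_mid (a point): centre (half-way up, on the axis) of a loose red cup, z to its mouth; None if absent. 64 mm tall, 150 g: the lower 38 mm tapers from 45 mm diameter at the foot to 56 mm, above is a straight collar, 64 mm across, 26 mm tall: grip it there, across the outside. Wall 2 mm. In another cup it sinks until its shoulder (38 mm up) rests on that cup's rim: each stands 26 mm above the one below; 1 mm play
- red2_mid (a point): centre (half-way up, on the axis) of a loose red cup, z to its mouth; None if absent. 64 mm tall, 150 g: the lower 38 mm tapers from 45 mm diameter at the foot to 56 mm, above is a straight collar, 64 mm across, 26 mm tall: grip it there, across the outside. Wall 2 mm. In another cup it sinks until its shoulder (38 mm up) rests on that cup's rim: each stands 26 mm above the one below; 1 mm play
- red3_mid (a point): centre (half-way up, on the axis) of a loose red cup, z to its mouth; None if absent. 64 mm tall, 150 g: the lower 38 mm tapers from 45 mm diameter at the foot to 56 mm, above is a straight collar, 64 mm across, 26 mm tall: grip it there, across the outside. Wall 2 mm. In another cup it sinks until its shoulder (38 mm up) rests on that cup's rim: each stands 26 mm above the one below; 1 mm play
- blue1_mid (a point): centre (half-way up, on the axis) of a loose blue cup, z to its mouth; None if absent. 64 mm tall, 150 g: the lower 38 mm tapers from 45 mm diameter at the foot to 56 mm, above is a straight collar, 64 mm across, 26 mm tall: grip it there, across the outside. Wall 2 mm. In another cup it sinks until its shoulder (38 mm up) rests on that cup's rim: each stands 26 mm above the one below; 1 mm play
- blue2_mid (a point): centre (half-way up, on the axis) of a loose blue cup, z to its mouth; None if absent. 64 mm tall, 150 g: the lower 38 mm tapers from 45 mm diameter at the foot to 56 mm, above is a straight collar, 64 mm across, 26 mm tall: grip it there, across the outside. Wall 2 mm. In another cup it sinks until its shoulder (38 mm up) rests on that cup's rim: each stands 26 mm above the one below; 1 mm play
- milk_tin: bystander: upright blue tin, 90 mm diameter, 120 mm tall, origin under its centre
- jar: bystander: upright green glass jar with a red cap, 80 mm diameter, 110 mm tall, origin under its centre
- books: bystander: pile of three books, 120 x 170 mm, 48 mm tall, origin under its centre
- tape: bystander: green tape-measure case, 70 x 70 mm, 35 mm tall, origin under its centre
Mind the look-alikes: they are no part of the job. Leave any green, turquoise or yellow look-alike of the part that bears red2_mid alone.

How it is judged:
By the outcome, as a careful person would: the job done as asked, in the order asked, and still so for the second after the job is handed in, with the robot touching nothing.
Of red1, red2, red3 only 2 to 3 are there at a start; the rules pass over those that are not, and their reading is None.
Of blue1, blue2 only 1 to 2 are there at a start; the rules pass over those that are not, and their reading is None.
At some moment in a run one of red1, red2, red3, blue1, blue2 may be knocked a few centimetres aside while the robot is not near it.
It also fails if it takes over 210 s, if anything falls off the work surface, if the arm or the gripper's body presses on something with over 40 N, if the wrist force passes 120 N, or if a joint passes its speed limit or range.

## Robot

A 7-joint arm with a two-finger parallel gripper is mounted at the origin on the work surface. World frame = base frame: x ahead of the robot, y to its left, z up, the work surface at z = 0. Lengths are in m, angles in rad, forces in N, time in s.
With the tool pointing down it reaches from about 0.4 to 0.925 m from the base axis. Payload 5.6 kg.
Tool frame: the origin (TCP) lies midway between the tips of the shut fingers; the grasp point (between the pads) lies 19 mm behind it; z points along the fingers, y is the line along which they close (so a half turn about z gives the same grasp; the last joint's range is limited). The gripper opens to 85 mm and grips with 20 to 120 N. Pads are 22 mm wide; open, the fingers measure 114 mm over their backs; the gripper's body (76 mm by 85 mm) begins 54 mm behind the grasp point. The pads swing forward as they close: fully open they stand 13 mm farther back than shut.
Start: joints at [1.075, 0.468, -0.012, 1.603, 0.006, 1.071, -0.056], TCP at [0.284, -0.585, 0.231] pointing down, gripper open.
Joint ranges: [-2.53, 2.53], [-0.31, 2.02], [-1.57, 1.55], [0.28, 2.44], [-1.29, 4.43], [0.15, 1.84], [-2.92, 2.92]. Speed limits (rad/s): [2.57, 2.57, 3.14, 3.14, 3.14, 3.14, 3.14].

## Interface

Orientations are given as [roll, pitch, yaw] about the fixed x, y, z axes, in that order (R = Rz(yaw) Ry(pitch) Rx(roll)).
In Python, from workcell import r gives the robot as it stands. Calls block until the motion is done:
- r.move_ptp(position, orientation): joint-space move of the TCP to a pose.
- r.servo_line(position, frame=None, rate=0.15): straight line of the TCP; frame=None keeps the orientation; rate is the mean speed in m/s.
- r.goto_joints(angles): joint-space move.
- r.move_gripper(opening, grip_force=None): opening from 0.0 (shut) to 1.0 (fully open); grip_force is the grip in N (None keeps the last); returns when the fingers have stopped.
- r.pause(seconds).
- r.ik(position, orientation): joint angles nearest the present ones, or None.
- r.sense(): the state.
- r.get_image(name): name is "side" or "top" or "wrist"; returns (picture, depth): 420x560x3 uint8, red, green, blue; 420x560 float32, m along the optical axis (not along the pixel's ray), 0 where there is no reading.
- r.camera_info(name): a dict with "fx", "fy", "cx", "cy" (pixels), "position" and "attitude" of the camera in the world. Camera axes: x right, y down, z forward; pixel columns grow to the right and rows downward; lengths in m; the calibration is good to about 2 mm. A picture is of the moment at which its call begins: read the wrist's pose just before it. camera_info takes no time and is no camera call; for the wrist camera it gives the pose at the moment of the call.
A pose or a line that the arm cannot do raises r.IKError and nothing moves.
- r.job_done(): hands the job in; it is judged then, once.
Trained networks look in the newest picture that a camera, given by its name, has taken for a name from the list of things; names that differ only in an ending like _2 or _b are one class to them, and where a whole thing is asked for, a point or a joint stands for the part that bears it (a point fixed in the world has none). Each returns a list of dicts, best first, with "p" (0 to 1); they miss things now and then, are a little off and sometimes report something else, mostly with a low value. They report only what shows in the picture. A call takes as long as a camera call. They do not tell look-alikes from the thing itself.
- r.outline_of(label, camera): "pixels" (420x560 bool, what is visible of it) and "centre" ([column, row] in pixels, amid what is visible of it).
The state is a dict: "t": time; "joint_pos": joint angles; "joint_vel": joint speeds; "joint_torque": joint torques, N m; "ee_pos": TCP position; "tcp_rot": TCP orientation; "wrist_force": force on the tool from outside, world axes, zero at the start; "torque": the same for the moment, N m; "width": opening from 0.0 (shut) to 1.0 (fully open); "grasp_force": force on a finger pad.
Only numpy, scipy, OpenCV 4.12 (cv2) and the standard library are available. Lean on these libraries where they do the work, as an engineer would, in place of code of your own. Each camera call takes 0.05 s, during which the arm holds its last target. There are 200 camera calls.

## Working session

There is one attempt and no reset: what is moved stays moved. The work goes in short steps, each a Python script; the robot and the scene stay as the last script left them, time stands still between calls to the robot, and variables do not carry over. Pictures are saved under pics/ and viewed, at most 14 in all, crops included, and the job is handed in when it is done.

```bash
mkdir -p pics; ls; python3 - <<'E'
from workcell import r
import cv2,numpy as np
for n in ("top","side"):
    p,d=r.get_image(n); cv2.imwrite(f"pics/{n}0.png",p[:,:,::-1]); print(r.camera_info(n))
    np.savez(f"{n}0.npz",p=p,d=d)
s=r.sense(); print(s['t'],s['ee_pos'],s['tcp_rot'],s['width'])
print(r.camera_info("wrist"))
E
```

```text
pics
{'fx': 529.0279056868711, 'fy': 529.0279056868711, 'cx': 268.3904937955158, 'cy': 211.25491025405884, 'position': array([ 0.24704027, -0.02061352,  1.85270266]), 'attitude': array([-2.98389828,  0.00323048, -1.56980115])}
{'fx': 407.4020054249311, 'fy': 407.4020054249311, 'cx': 281.8429822114731, 'cy': 211.33900803062818, 'position': array([0.12397982, 0.60917578, 1.07519325]), 'attitude': array([-2.45377324,  0.00546179, -2.64278264])}
0.1 [ 0.28410572 -0.58406922  0.2304157 ] [-3.13997657e+00  1.25640879e-04  4.52773353e-01] 1.0020907135968768
{'fx': 314.12981307667644, 'fy': 314.12981307667644, 'cx': 281.5337190135506, 'cy': 209.00390678181103, 'position': array([ 0.34682335, -0.55297339,  0.37340733]), 'attitude': array([ 2.86106562e+00,  1.48252699e-03, -1.11782358e+00])}
```

View pics/top0.png

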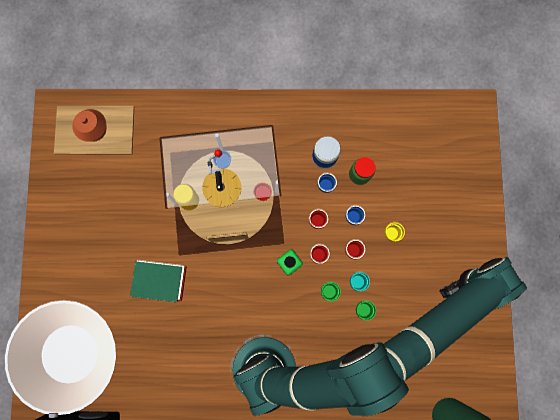

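View pics/side0.png

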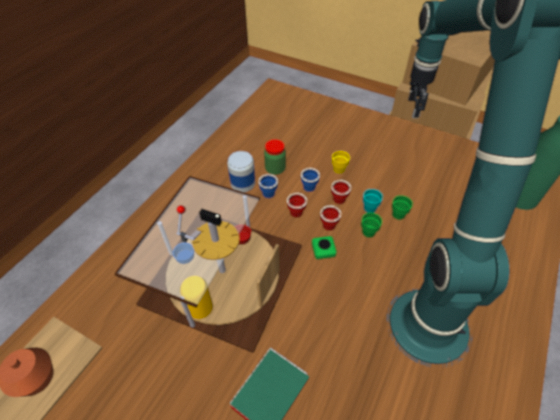

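```bash
cat > h.py <<'E'
from workcell import r
import cv2, numpy as np
from scipy.spatial.transform import Rotation as R
PI=np.pi
def cam(n):
    c=r.camera_info(n); return c,R.from_euler('xyz',c['attitude']).as_matrix(),np.array(c['position'])
def plane(n,px,z,C=None):
    """pixels (N,2) -> world xy on height z"""
    c,M,p=C or cam(n); px=np.atleast_2d(px).astype(float)
    ray=np.c_[(px[:,0]-c['cx'])/c['fx'],(px[:,1]-c['cy'])/c['fy'],np.ones(len(px))]@M.T
    return (p+ray*((z-p[2])/ray[:,2])[:,None])[:,:2]
def cloud(n,d,C=None):
    c,M,p=C or cam(n); v,u=np.indices(d.shape)
    return np.stack([(u-c['cx'])/c['fx']*d,(v-c['cy'])/c['fy']*d,d],-1)@M.T+p
def colour(img,m):
    hsv=cv2.cvtColor(img,cv2.COLOR_RGB2HSV)[m]; hsv=hsv[(hsv[:,1]>120)&(hsv[:,2]>40)]
    if len(hsv)<5: return '?'
    h=np.median((hsv[:,0].astype(int)+20)%180)
    return 'red' if h<30 else 'blue' if 125<h<150 else 'other%d'%h
def cups(n='top'):
    """list of (colour, xy, p) from rim circle at z=.064"""
    C=cam(n); img,d=r.get_image(n); out=[]
    dets=[]
    for lab in ('red1_mid','blue1_mid'): dets+=r.outline_of(lab,n)
    for o in dets:
        m=o['pixels']
        if o['p']<.3 or m.sum()<60: continue
        v,u=np.nonzero(m); q=plane(n,np.c_[u,v],.062,C)
        (x,y),rad=cv2.minEnclosingCircle(q.astype(np.float32))
        if any(np.hypot(x-a[1][0],y-a[1][1])<.03 for a in out): continue
        out.append((colour(img,m),np.array([x,y]),rad,o['p']))
    return out,img,d
E
python3 - <<'E'
from h import *
o,img,d=cups()
for c in o: print(c[0],c[1].round(3),round(c[2],3),round(c[3],2))
P=cloud('top',d)
print("board corners",plane('top',[[179,254],[284,243]],.014))
hsv=cv2.cvtColor(img,cv2.COLOR_RGB2HSV)
z=P[...,2]; m=(z>.185)&(z<.21)&(abs(P[...,0]-P[187,222,0])<.15)&(abs(P[...,1]-P[187,222,1])<.15); q=P[m][:,:2]
print('wheel z',m.sum(),cv2.minEnclosingCircle(q.astype(np.float32)))
m=(z>.285)&(z<.31)&(abs(P[...,0]-P[187,222,0])<.15)&(abs(P[...,1]-P[187,222,1])<.15); q=P[m][:,:2].astype(np.float32)
print('knob',m.sum(),cv2.minAreaRect(q) if m.sum()>3 else 0)
for l in ('knob_grip','lever_ball','red_place','blue_place'):
    for e in r.outline_of(l,'top')[:2]:
        print(l,e['p'],e['centre'],e['pixels'].sum())
cv2.imwrite('pics/crop1.png',cv2.resize(img[110:270,140:300,::-1],None,fx=4,fy=3.75,interpolation=cv2.INTER_CUBIC))
E
```

```text
red [ 0.404 -0.305] 0.033 0.84
blue [ 0.518 -0.31 ] 0.033 0.55
board corners [[ 0.38879372  0.29624107]
 [ 0.42739811 -0.0689047 ]]
wheel z 619 ((0.6409330368041992, 0.1275462657213211), 0.14984886348247528)
knob 99 ((0.5907930135726929, 0.13579566776752472), (0.05653684586286545, 0.01594593934714794), 5.7570366859436035)
knob_grip 0.9 [227.3, 213.7] 4063
lever_ball 0.45 [213.7, 157.9] 122
lever_ball 0.45 [355.8, 250.6] 287
red_place 0.61 [224.5, 209.7] 4227
blue_place 0.67 [223.7, 215.6] 4175
```

View pics/crop1.png

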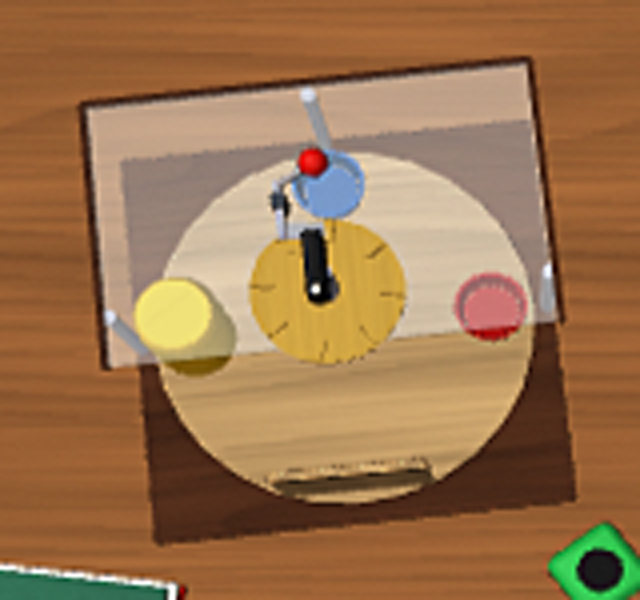

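```bash
cat >> h.py <<'E'
AX=np.array([.591,.1355]); YAW=.1015
def st(x,y):  # stand xy -> world
    c,s=np.cos(YAW),np.sin(YAW); return AX+np.array([c*x-s*y,s*x+c*y])
def find(n='top'):
    """loose red/blue cups on the table: (colour,xy,radius)"""
    C=cam(n); img,d=r.get_image(n); P=cloud(n,d,C)
    hsv=cv2.cvtColor(img,cv2.COLOR_RGB2HSV).astype(int); h,s,v=hsv[...,0],hsv[...,1],hsv[...,2]
    out=[]
    L=P-np.r_[AX,0]; c_,s_=np.cos(YAW),np.sin(YAW)
    instand=(abs(L[...,0]*c_+L[...,1]*s_)<.2)&(abs(-L[...,0]*s_+L[...,1]*c_)<.2)
    base=(d>0)&(P[...,2]<.075)&(P[...,2]>-.02)&~instand&(P[...,0]>.1)&(P[...,0]<1)
    for name,m in (('red',((h<6)|(h>172))&(s>170)),('blue',(h>105)&(h<125)&(s>130))):
        k,lab,stt,cen=cv2.connectedComponentsWithStats((m&base&(v>50)).astype(np.uint8))
        for i in range(1,k):
            if stt[i,4]<40: continue
            c=P[lab==i][:,:2].mean(0)
            near=base&(np.hypot(P[...,0]-c[0],P[...,1]-c[1])<.042)&(P[...,2]>.045)
            if near.sum()<15: continue
            (x,y),rad=cv2.minEnclosingCircle(P[near][:,:2].astype(np.float32))
            if .026<rad<.04 and not any(np.hypot(*(o[1]-[x,y]))<.03 for o in out): out.append((name,np.array([x,y]),rad))
    return out,img,d
E
python3 - <<'E'
from h import *
for n in ('top','side'):
    for c in find(n)[0]: print(n,c[0],c[1].round(3),round(c[2],4))
for yaw in (YAW,YAW+PI,YAW-PI/2,YAW+PI/2,YAW-PI):
    for z in (.26,.4):
        q=r.ik([*AX,z],[PI,0,yaw]); print(round(yaw,2),z,None if q is None else np.round(q,2))
for x,y in (st(-.13,0),[.404,-.305],[.518,-.31]):
    for yaw in (YAW,YAW+PI/2,YAW-PI/2):
        q=r.ik([x,y,.2],[PI,0,yaw]); print(x,y,round(yaw,2),None if q is None else np.round(q,2))
E
```

```text
top red [ 0.508 -0.185] 0.0332
top red [ 0.403 -0.308] 0.0331
top red [ 0.387 -0.187] 0.0329
top red [0.286 0.292] 0.0388
top blue [ 0.72  -0.205] 0.0389
top blue [ 0.634 -0.216] 0.0331
top blue [ 0.52  -0.312] 0.0327
side red [ 0.403 -0.311] 0.0311
side red [ 0.509 -0.185] 0.0308
side red [ 0.388 -0.187] 0.0321
side blue [ 0.523 -0.316] 0.0313
side blue [ 0.725 -0.192] 0.039
side blue [ 0.639 -0.218] 0.0317
0.1 0.26 [ 0.15  0.44 -0.57  1.66  0.26  1.13 -1.96]
0.1 0.4 [ 0.21  0.36 -0.66  1.46  0.22  1.4  -1.93]
3.24 0.26 [ 0.35  0.52 -0.87  1.64  0.43  1.18  1.05]
3.24 0.4 [ 0.38  0.43 -0.94  1.45  0.35  1.44  1.11]
-1.47 0.26 [ 0.56  0.77 -1.32  1.63  0.77  1.35  2.37]
-1.47 0.4 [ 0.55  0.61 -1.31  1.44  0.59  1.53  2.5 ]
1.67 0.26 [ 0.24  0.47 -0.7   1.65  0.32  1.14 -0.44]
1.67 0.4 [ 0.27  0.38 -0.75  1.46  0.26  1.41 -0.38]
-3.04 0.26 [ 0.35  0.52 -0.87  1.64  0.43  1.18  1.05]
-3.04 0.4 [ 0.38  0.43 -0.94  1.45  0.35  1.44  1.11]
0.4616690715421343 0.12232764469707726 0.1 [ 0.26  0.3  -0.68  2.01  0.24  0.91 -2.01]
0.4616690715421343 0.12232764469707726 1.67 [ 0.4   0.35 -0.86  2.    0.33  0.93 -0.52]
0.4616690715421343 0.12232764469707726 -1.47 [ 0.68  0.59 -1.31  1.99  0.66  1.08  2.32]
0.404 -0.305 0.1 [ 0.63  0.27 -0.06  1.98  0.02  0.9  -0.91]
0.404 -0.305 1.67 [ 0.9   0.3  -0.37  1.96  0.13  0.91  0.56]
0.404 -0.305 -1.47 [ 0.38  0.26  0.23  1.99 -0.08  0.89 -2.39]
0.518 -0.31 0.1 [ 0.52  0.42 -0.05  1.75  0.03  0.97 -1.01]
0.518 -0.31 1.67 [ 0.76  0.46 -0.36  1.73  0.19  0.99  0.43]
0.518 -0.31 -1.47 [ 0.29  0.42  0.25  1.76 -0.13  0.97 -2.45]
```

```bash
sed -i 's/.026<rad<.04 /.026<rad<.036 /' h.py; cat >> h.py <<'E'
def knob():
    """knob centre and yaw (mod pi) from the top camera"""
    img,d=r.get_image('top'); P=cloud('top',d)
    m=(P[...,2]>.285)&(P[...,2]<.31)&(np.hypot(P[...,0]-AX[0],P[...,1]-AX[1])<.06)
    q=P[m][:,:2]
    if m.sum()<40: return None
    (c,(w,l),a)=cv2.minAreaRect(q.astype(np.float32))
    if l>w: a+=90
    return np.array(c),np.radians(a)%PI,max(w,l)
def turn(da,steps=2):
    for i in range(steps):
        q=np.array(r.sense()['joint_pos']); q[6]+=da/steps if i else da/steps
        r.goto_joints(q); s=r.sense(); print('t',round(s['t'],1),'q7',round(s['joint_pos'][6],3),'F',np.round(s['wrist_force'],1),'M',np.round(s['torque'],2),'w',round(s['width'],3))
E
python3 - <<'E'
from h import *
s=r.sense(); p=s['ee_pos']
r.servo_line([p[0],p[1],.38],rate=.3)
r.move_ptp([*AX,.38],[PI,0,YAW+PI]); print(r.sense()['t'])
C=cam('wrist'); img,d=r.get_image('wrist'); cv2.imwrite('pics/w1.png',img[:,:,::-1])
P=cloud('wrist',d,C); m=(P[...,2]>.28)&(P[...,2]<.31)&(np.hypot(P[...,0]-AX[0],P[...,1]-AX[1])<.06)
if m.sum()>40: print(m.sum(),cv2.minAreaRect(P[m][:,:2].astype(np.float32)))
r.servo_line([*AX,.262],rate=.15); print(r.sense()['t'],r.sense()['wrist_force'])
r.move_gripper(0,40); s=r.sense(); print(s['t'],s['width'],s['wrist_force'],s['joint_pos'])
E
```

```text
3.95
1519 ((0.5900707244873047, 0.1374892145395279), (0.05605385825037956, 0.015708956867456436), 5.633693695068359)
4.9333 [ 0.63966052  0.67268241 -0.01237978]
5.5667 0.18095959435703818 [0.14034005 3.90999414 0.39158932] [ 0.33492807  0.51530114 -0.85231992  1.64138588  0.41251293  1.1741113
  1.05828409]
```

```bash
python3 - <<'E'
from h import *
turn(-1.585,4)
q=r.sense(); print(q['tcp_rot'])
r.move_gripper(.6); p=r.sense()['ee_pos']; r.servo_line([p[0],p[1],.38],rate=.3)
p,M=r.sense()['ee_pos'],0
r.move_ptp([.45,-.05,.38],[PI,0,YAW+PI/2])
k=knob(); print(k, (k[1]-YAW)%PI if k else None)
img,d=r.get_image('top'); cv2.imwrite('pics/t2.png',cv2.resize(img[90:330,100:420,::-1],None,fx=2.4,fy=2.4,interpolation=cv2.INTER_CUBIC))
for c in find()[0]: print(c[0],c[1].round(3),round(c[2],4))
print(r.sense()['t'])
E
```

```text
t 6.0 q7 0.665 F [0.3 2.5 0.7] M [ 0.01  0.09 -0.1 ] w 0.185
t 6.5 q7 0.273 F [-0.5  1.7  1.1] M [ 0.02  0.14 -0.12] w 0.181
t 7.0 q7 -0.118 F [-0.8  1.5  0.8] M [ 0.07  0.23 -0.11] w 0.18
t 7.4 q7 -0.51 F [-1.3  0.8  1.7] M [ 0.06  0.39 -0.09] w 0.18
[-3.14148084e+00 -8.29835919e-04  1.67607218e+00]
(array([0.58973235, 0.13680382]), np.float64(1.6690912723637674), 0.05555953457951546) 1.5675912723637675
red [ 0.507 -0.186] 0.0331
red [ 0.403 -0.308] 0.0326
red [ 0.387 -0.188] 0.0326
blue [ 0.634 -0.217] 0.033
blue [ 0.52  -0.311] 0.0327
9.4667
```

View pics/t2.png

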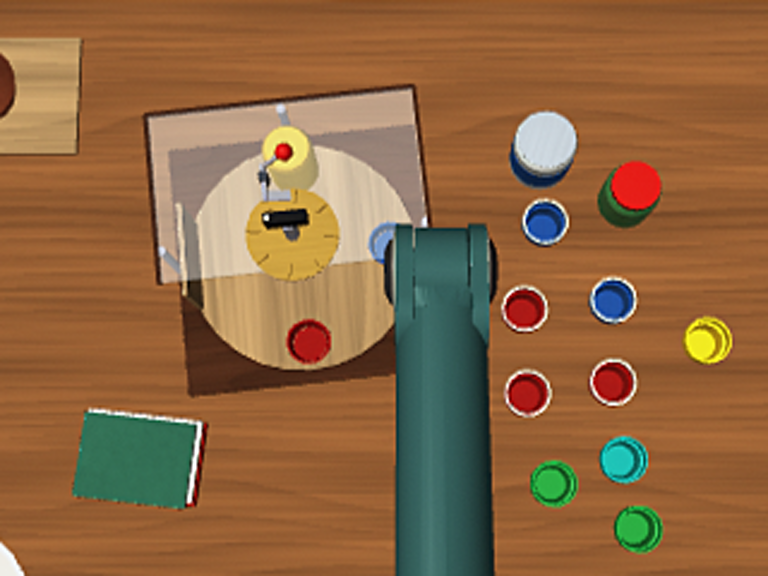

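```bash
sed -i 's/^AX=.*/AX=np.array([.5902,.1368]); YAW=.1005/' h.py; cat >> h.py <<'E'
ZG=.030
def well(col):
    img,d=r.get_image('top'); h,s,v=np.moveaxis(cv2.cvtColor(img,cv2.COLOR_RGB2HSV).astype(int),-1,0)
    m=(((h<6)|(h>172)) if col=='red' else (h>100)&(h<128))&(s>130)
    vv,uu=np.nonzero(m); q=plane('top',np.c_[uu,vv],.054); q=q[np.hypot(*(q-st(-.13,0)).T)<.045]
    return cv2.minEnclosingCircle(q.astype(np.float32)) if len(q)>20 else None
def nearest(n,col,xy):
    o=[c for c in find(n)[0] if c[0]==col]
    return min(o,key=lambda c:np.hypot(*(c[1]-xy))) if o else None
def pick(col,xy):
    r.move_gripper(1.0)
    r.move_ptp([*xy,.18],[PI,0,PI])
    c=nearest('wrist',col,xy); print('wrist',c)
    if c is not None and np.hypot(*(c[1]-xy))<.06: xy=c[1]
    r.servo_line([*xy,.07],rate=.25); r.servo_line([*xy,ZG],rate=.1)
    r.move_gripper(0,35); s=r.sense(); print('grip w',round(s['width'],3),'f',s['grasp_force'],np.round(s['wrist_force'],1))
    r.servo_line([*xy,.22],rate=.25); s=r.sense(); print('lifted w',round(s['width'],3),'t',round(s['t'],1))
    return s['width']>.6
def place(xy,n):
    z=ZG+.026+.026*n
    r.move_ptp([*xy,.22],[PI,0,YAW+PI])
    r.servo_line([*xy,z+.03],rate=.2); r.servo_line([*xy,z+.003],rate=.06)
    print('F',np.round(r.sense()['wrist_force'],1))
def release(xy):
    r.move_gripper(1.0); r.servo_line([*xy,.22],rate=.25); print('t',r.sense()['t'])
E
python3 - <<'E'
from h import *
W=well('red'); print('well',W,'geom',st(-.13,0))
for q in (r.ik([*st(-.13,0),z],[PI,0,YAW+PI]) for z in (.22,.06)): print(np.round(q,2))
xy=nearest('top','red',[.507,-.186])[1]; print(xy)
print(pick('red',xy))
E
```

```text
well ((0.46207764744758606, 0.12323835492134094), 0.031569987535476685) geom [0.46085596 0.12375698]
[ 0.61  0.43 -1.15  1.97  0.46  1.03  0.92]
[ 0.26  0.58 -0.73  2.1   0.62  0.68  0.79]
[ 0.50764668 -0.18525495]
wrist ('red', array([ 0.50345182, -0.18420047]), 0.03176611289381981)
grip w 0.726 f 38.36583363387035 [-2.   0.3  4.6]
lifted w 0.722 t 13.6
True
```

```bash
python3 - <<'E'
from h import *
r.move_ptp([*st(-.13,0),.22],[PI,0,YAW+PI])
a,_=r.get_image('wrist'); b,_=r.get_image('side')
cv2.imwrite('pics/p3.png',np.hstack([cv2.resize(a,(400,300)),cv2.resize(b[150:350,100:367],(400,300))])[:,:,::-1])
E
```

```text
(no output)
```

View pics/p3.png

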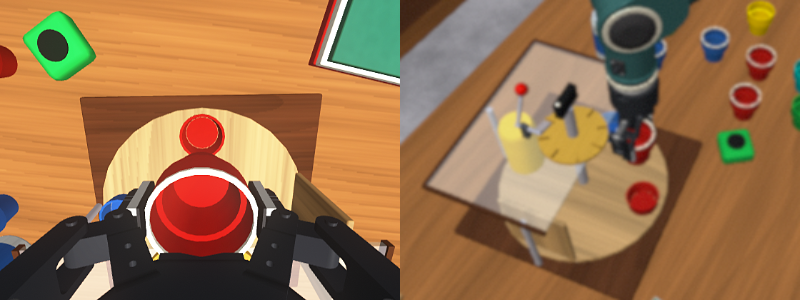

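```bash
cat >> h.py <<'E'
def held():
    """offset of held cup's rim centre from the TCP (world xy), via ellipse of white rim"""
    C=cam('wrist'); p=np.array(r.sense()['ee_pos']); img,d=r.get_image('wrist'); P=cloud('wrist',d,C)
    h,s,v=np.moveaxis(cv2.cvtColor(img,cv2.COLOR_RGB2HSV).astype(int),-1,0)
    m=(abs(P[...,2]-(p[2]+.064-ZG))<.008)&(np.hypot(P[...,0]-p[0],P[...,1]-p[1])<.05)&(s<60)&(v>150)
    q=P[m][:,:2]-p[:2]
    A=np.c_[2*q,np.ones(len(q))]; w=np.linalg.lstsq(A,(q**2).sum(1),rcond=None)[0]   # circle fit
    return w[:2],np.sqrt(w[2]+w[:2]@w[:2]),len(q)
E
python3 - <<'E'
from h import *
o=held(); print(o)
W=np.array(well('red')[0]) if 0 else np.array([.4615,.1235])
off=o[0] if o[2]>30 and np.hypot(*o[0])<.012 else np.zeros(2)
xy=W-off; place(xy,0); release(xy)
b,_=r.get_image('side'); cv2.imwrite('pics/p4.png',b[150:350,100:367,::-1])
r.move_ptp([.45,-.1,.22],[PI,0,PI])
for c in find()[0]: print(c[0],c[1].round(3),round(c[2],4))
print(well('red'),knob())
E
```

```text
(array([0.00279807, 0.00104295]), np.float64(0.030599928914531317), 2825)
F [ 0.4  0.4 -1.8]
t 17.8
red [ 0.403 -0.309] 0.0326
blue [ 0.634 -0.217] 0.033
blue [ 0.519 -0.312] 0.0326
((0.46282121539115906, 0.12469957768917084), 0.033172301948070526) (array([0.58981007, 0.13643128]), np.float64(1.653750049680582), 0.05533290654420853)
```

```bash
cat >> h.py <<'E'
def one(col,guess,W,n):
    c=nearest('top',col,guess); xy=c[1] if c is not None and np.hypot(*(c[1]-guess))<.07 else np.array(guess)
    print(col,xy)
    if not pick(col,xy): return print('MISSED')
    o=held(); print('held',o); off=o[0] if o[2]>30 and np.hypot(*o[0])<.012 else np.zeros(2)
    place(W-off,n); release(W-off)
    a,_=r.get_image('wrist'); b,_=r.get_image('side')
    cv2.imwrite(f'pics/{col}{n}.png',np.hstack([cv2.resize(a,(400,300)),cv2.resize(b[150:350,100:367],(400,300))])[:,:,::-1])
E
python3 - <<'E'
from h import *
one('red',[.387,-.187],np.array([.4615,.1235]),1)
E
```

```text
red [ 0.387 -0.187]
wrist ('red', array([ 0.38319296, -0.1863721 ]), 0.03169669955968857)
grip w 0.738 f 36.2167819601018 [-1.4  0.8  8.3]
lifted w 0.737 t 22.1
held (array([0.00254353, 0.00063011]), np.float64(0.030566003542546096), 2865)
F [-0.1 -0.9 -0.4]
t 25.7333
```

View pics/red1.png

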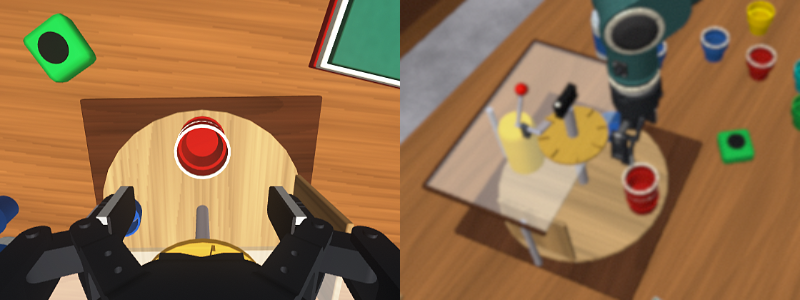

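Two red cups are nested upright in the red place (wrist view about (203,150), side about (641,188)). On to the third.

```bash
python3 - <<'E'
from h import *
r.move_ptp([.45,-.0,.25],[PI,0,PI])
one('red',[.403,-.309],np.array([.4615,.1235]),2)
# height of the stack's rim, from the wrist camera
C=cam('wrist'); _,d=r.get_image('wrist'); P=cloud('wrist',d,C)
m=(np.hypot(P[...,0]-.4615,P[...,1]-.1235)<.045)&(P[...,2]>.035)&(P[...,2]<.17); print('rim z',np.percentile(P[m][:,2],[50,90,98]))
r.move_ptp([.45,-.1,.3],[PI,0,PI])
for c in find()[0]: print(c[0],c[1].round(3),round(c[2],4))
E
```

```text
red [ 0.40286002 -0.30788323]
wrist ('red', array([ 0.39898241, -0.30759656]), 0.03207261115312576)
grip w 0.731 f 37.39110436537885 [-0.9  0.8  5.9]
lifted w 0.727 t 30.3
held (array([0.0027022 , 0.00063207]), np.float64(0.030542524343190523), 2739)
F [-0.4 -0.5 -1.5]
t 34.0917
rim z [0.11433298 0.14248405 0.14342795]
blue [ 0.635 -0.218] 0.0333
blue [ 0.521 -0.312] 0.0337
```

View pics/red2.png

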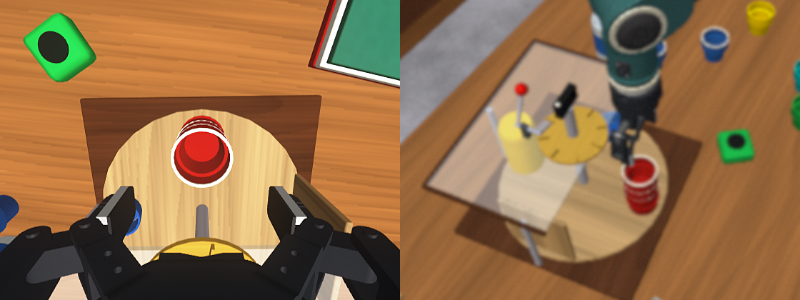

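```bash
cat >> h.py <<'E'
def grab(yaw):
    r.move_gripper(.6); p=r.sense()['ee_pos']
    if p[2]<.37: r.servo_line([p[0],p[1],.38],rate=.3)
    r.move_ptp([*AX,.38],[PI,0,yaw]); r.servo_line([*AX,.262],rate=.2); r.move_gripper(0,40)
    s=r.sense(); print('grab w',round(s['width'],3),'yaw',s['tcp_rot'][2],'q7',s['joint_pos'][6],np.round(s['wrist_force'],1))
def letgo():
    r.move_gripper(.6); p=r.sense()['ee_pos']; r.servo_line([p[0],p[1],.38],rate=.3)
def wrap(a): return (a+PI)%(2*PI)-PI
def turnto(yaw,steps=4):
    """turn q7 until tool yaw is reached"""
    turn(wrap(yaw-r.sense()['tcp_rot'][2]),steps)
    for _ in range(2):
        e=wrap(yaw-r.sense()['tcp_rot'][2])
        if abs(e)>.004: turn(e,1)
    print('yaw err',wrap(yaw-r.sense()['tcp_rot'][2]))
E
python3 - <<'E'
from h import *
grab(YAW+PI-1.57)
turnto(YAW+PI-3.147)
letgo()
r.move_ptp([.5,-.15,.38],[PI,0,PI])
k=knob(); print(k,wrap(YAW-k[1]) if k else '', well('blue'),st(-.13,0))
for c in find()[0]: print(c[0],c[1].round(3),round(c[2],4))
img,d=r.get_image('top'); cv2.imwrite('pics/t5.png',cv2.resize(img[90:330,100:420,::-1],None,fx=2.4,fy=2.4,interpolation=cv2.INTER_CUBIC)); print(r.sense()['t'])
E
```

```text
grab w 0.184 yaw 1.672267063832059 q7 -0.535336858156445 [-1.2 -1.2  6.4]
t 39.3 q7 -0.926 F [-0.4  0.1 -0.4] M [-0.03  0.05 -0.07] w 0.178
t 39.8 q7 -1.316 F [ 0.4 -0.  -0. ] M [ 0.01  0.02 -0.08] w 0.181
t 40.3 q7 -1.704 F [1.8 1.4 0.2] M [ 0.04 -0.1   0.04] w 0.182
t 40.7 q7 -2.093 F [-0.8 -1.   1.4] M [-0.05  0.08  0.04] w 0.18
t 41.0 q7 -2.112 F [ 0.6  0.1 -0.2] M [-0.03  0.09  0.02] w 0.18
yaw err -0.0014901336877870541
(array([0.58992487, 0.1359998 ]), np.float64(0.09803248272106514), 0.05864999443292618) 0.0024675172789350164 ((0.46151843667030334, 0.12397409230470657), 0.03135598823428154) [0.46085596 0.12375698]
blue [ 0.52  -0.317] 0.0307
45.075
```

View pics/t5.png

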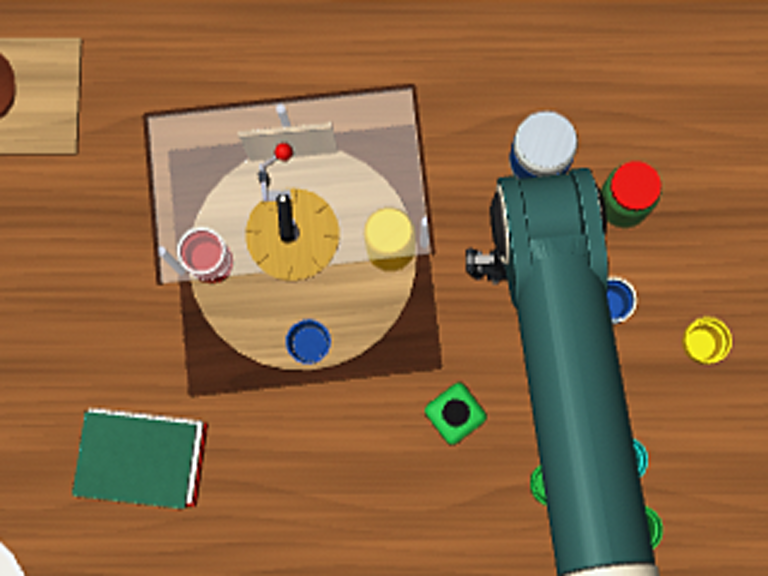

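```bash
python3 - <<'E'
from h import *
W=np.array([.4614,.1237])
one('blue',[.52,-.312],W,0)
r.move_ptp([.45,-.0,.25],[PI,0,PI])
for l in ('milk_tin','jar'):
    o=r.outline_of(l,'top'); 
    if o: v,u=np.nonzero(o[0]['pixels']); print(l,cv2.minEnclosingCircle(plane('top',np.c_[u,v],.11).astype(np.float32)))
for c in find()[0]: print(c[0],c[1].round(3),round(c[2],4))
E
```

```text
blue [ 0.51908255 -0.31651604]
wrist ('blue', array([ 0.51672983, -0.31094602]), 0.03181701526045799)
grip w 0.731 f 38.630768726507085 [-0.4  0.4  4. ]
lifted w 0.725 t 49.0
held (array([0.00270938, 0.00058351]), np.float64(0.030538536609455814), 2755)
F [ 0.3 -1.2 -1.2]
t 53.2583
milk_tin ((0.7298214435577393, -0.2085365653038025), 0.054299093782901764)
jar ((0.6615917682647705, -0.32960182428359985), 0.05229955166578293)
blue [ 0.634 -0.217] 0.0329
```

```bash
python3 - <<'E'
from h import *
W=np.array([.4614,.1237])
one('blue',[.634,-.217],W,1)
C=cam('wrist'); _,d=r.get_image('wrist'); P=cloud('wrist',d,C)
m=(np.hypot(P[...,0]-W[0],P[...,1]-W[1])<.045)&(P[...,2]>.035)&(P[...,2]<.17); print('rim z',np.percentile(P[m][:,2],[50,90,98]))
E
```

```text
blue [ 0.63414311 -0.21590327]
wrist ('blue', array([ 0.62950569, -0.21534449]), 0.03171047195792198)
grip w 0.726 f 38.61651569546666 [-0.3  0.1  2.8]
lifted w 0.731 t 57.9
held (array([0.0036319 , 0.00066724]), np.float64(0.030522513075247254), 2800)
F [-1.1  0.2 -2.4]
t 61.7333
rim z [0.08899587 0.11653992 0.11746783]
```

View pics/blue1.png

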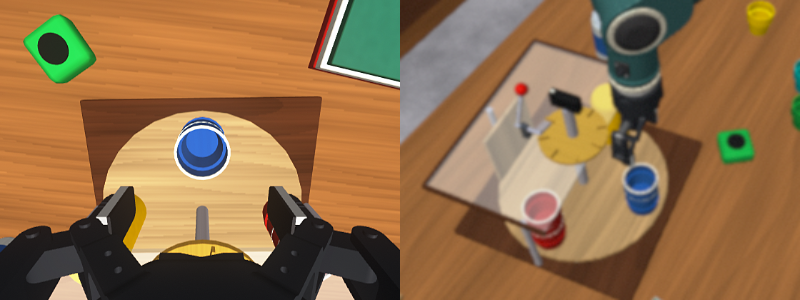

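```bash
cat >> h.py <<'E'
def ball(n='top'):
    img,d=r.get_image(n); P=cloud(n,d); h,s,v=np.moveaxis(cv2.cvtColor(img,cv2.COLOR_RGB2HSV).astype(int),-1,0)
    m=((h<8)|(h>170))&(s>150)&(v>60)&(P[...,2]>.235)&(P[...,2]<.30)&(np.hypot(P[...,0]-AX[0],P[...,1]-AX[1])<.18)
    if m.sum()<5: return None
    c=P[m].mean(0); D=c[:2]-AX; cc,ss=np.cos(YAW),np.sin(YAW)
    return np.round([D[0]*cc+D[1]*ss,-D[0]*ss+D[1]*cc,c[2]],4),m.sum()
def push(y0,y1,x=.092,z=.252):
    p=r.sense()['ee_pos']
    if p[2]<.37: r.servo_line([p[0],p[1],.38],rate=.3)
    r.move_gripper(0)
    r.move_ptp([*st(x,y0),.38],[PI,0,YAW+PI]); r.servo_line([*st(x,y0),z],rate=.2)
    f=[]; 
    for y in np.linspace(y0,y1,5)[1:]:
        r.servo_line([*st(x,y),z],rate=.06); f.append(np.round(r.sense()['wrist_force'],1))
    print('push F',f)
    r.servo_line([*st(x,y1-np.sign(y1-y0)*.015),z],rate=.1); r.servo_line([*st(x,y1-np.sign(y1-y0)*.015),.38],rate=.2)
E
python3 - <<'E'
from h import *
p=r.sense()['ee_pos']; r.servo_line([p[0],p[1],.38],rate=.3)
print(ball(),ball('side'))
push(-.07,.025)
print(ball(),ball('side'),r.sense()['t'])
b,_=r.get_image('side'); cv2.imwrite('pics/lev.png',b[150:350,100:367,::-1])
E
```

```text
(array([ 0.0907, -0.0049,  0.2695]), np.int64(40)) (array([0.0891, 0.0015, 0.2695]), np.int64(48))
push F [array([-0.5, -1.1, -0. ]), array([-0.9, -0.8, -0.1]), array([ 1.1, -0.4, -0.3]), array([ 1.3, -0. ,  0.1])]
(array([0.0902, 0.0653, 0.2707]), np.int64(40)) (array([0.087 , 0.0715, 0.2698]), np.int64(52)) 68.5583
```

View pics/lev.png

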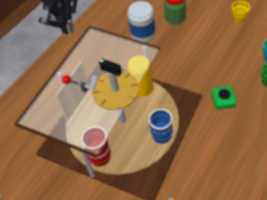

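```bash
python3 - <<'E'
from h import *
grab(YAW)
q=r.sense()['joint_pos'][6]
if q<-1.5:
    turn(PI*.5,4); turn(PI*.5-.03,4)
    turnto(YAW+PI+.01,1)
    s=r.sense(); print(s['tcp_rot'],s['torque'],s['wrist_force'])
    letgo(); r.move_ptp([.45,-.1,.4],[PI,0,PI])
    print(knob(),ball(),r.sense()['t'])
E
```

```text
grab w 0.182 yaw 0.10037589107835676 q7 -1.9036751865577803 [-0.8 -0.5  6. ]
t 73.2 q7 -1.515 F [ 0.6 -0.2  0.9] M [ 0.04  0.04 -0.08] w 0.182
t 73.7 q7 -1.127 F [-0.5 -0.1  1.4] M [-0.01  0.03 -0.1 ] w 0.184
t 74.2 q7 -0.74 F [-0.4  0.6  0.4] M [ 0.11  0.13 -0.06] w 0.186
t 74.6 q7 -0.353 F [-0.1 -0.4  1.9] M [ 0.06  0.15 -0.03] w 0.184
t 75.1 q7 0.027 F [-1.3 -0.3  1.2] M [ 0.    0.21 -0.03] w 0.182
t 75.5 q7 0.406 F [-0.5 -0.1  1.5] M [-0.14  0.31 -0.07] w 0.18
t 76.0 q7 0.785 F [-0.1  0.1  0.7] M [-0.15  0.27 -0.06] w 0.183
t 76.4 q7 1.164 F [ 2.3 -0.6 -0.5] M [-0.   -0.29  0.21] w 0.183
t 76.7 q7 1.247 F [ 1.  -0.6  0. ] M [-0.1  -0.21 -0.18] w 0.179
t 76.9 q7 1.25 F [ 0.3 -0.1  0.5] M [-0.05 -0.12 -0.15] w 0.18
yaw err 0.0016959871378112723
[ 3.13878705e+00  2.05994838e-03 -3.03278864e+00] [-0.04553146 -0.11567216 -0.14511613] [ 0.26340484 -0.14806857  0.50322833]
(array([0.59057784, 0.13619652]), np.float64(0.10863509294240224), 0.05541161820292473) (array([0.0903, 0.0656, 0.2703]), np.int64(40)) 79.0583
```

```bash
python3 - <<'E'
from h import *
push(.13,.035)
print(ball(),ball('side'))
r.move_ptp([.4,-.25,.38],[PI,0,PI])
print(ball(),knob(),r.sense()['t'])
b,_=r.get_image('side'); a,_=r.get_image('top')
cv2.imwrite('pics/fin.png',np.hstack([cv2.resize(a[110:270,140:354],(400,300),interpolation=cv2.INTER_CUBIC),cv2.resize(b[150:350,100:367],(400,300),interpolation=cv2.INTER_CUBIC)])[:,:,::-1])
E
```

```text
push F [array([0. , 0.7, 0.1]), array([-0.7,  0.2,  0.3]), array([-1. , -0.2,  0.7]), array([-0.1,  0.1,  0.6])]
None (array([0.0888, 0.0017, 0.2697]), np.int64(47))
(array([ 0.0904, -0.0049,  0.2699]), np.int64(39)) (array([0.58992445, 0.13591164]), np.float64(0.0998651703147168), 0.054683223366737366) 87.35
```

View pics/fin.png

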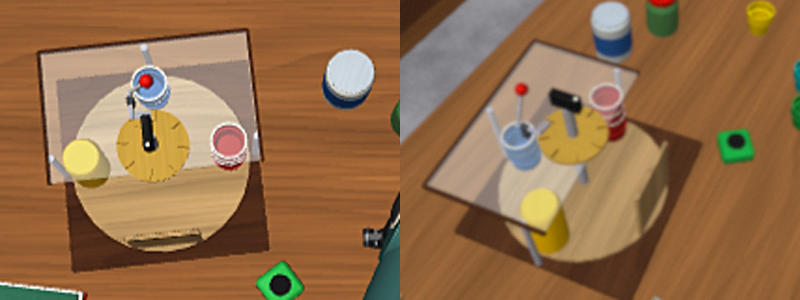

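The screen is back at the front (top view about (165,240)), both stacks stand upright under the roof, and the ball is at −5 mm again, so the pawl is down. Handing in.

```bash
python3 -c "
from workcell import r
print(r.job_done())"
```

```text
the job is handed in; nothing more can be done
None
```

The job is handed in, at about 87 s of the 210 s allowed: three red and two blue cups are nested upright in their places, the stand is back home with its screen across the opening, and the pawl is down again; the interface returned no verdict.

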